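# Unstack the amplifier parts onto their chassis gaskets

## Task

Take the stack of amplifier parts apart and set all four parts - square can, round can, oblong can and slim capacitor - upright on the chassis, each centred on the cork gasket of its own shape and size, the square and the oblong can turned to line up with their gaskets. Lower each part gently onto its gasket, topple none of them, and leave the screw cup and the tape roll alone.

Things in the scene. Friction and masses are not known exactly. Their poses are not given: they have to be found in the camera images.
- square_can_mid (a point): Square transformer can, 60 x 60 mm, 44 mm high, flat top, dark grey with a steel band low around it, about 0.5 kg, loose. It stands on the bench; either this or the other 44 mm high can carries the oblong can with the capacitor on top. This point is the centre of the part, half-way up; z is up. x and y are square to its sides.
- round_can_mid (a point): Round transformer can, 62 mm in diameter, 44 mm high, flat top, dark grey, about 0.45 kg, loose. It stands on the bench; either this or the other 44 mm high can carries the oblong can with the capacitor on top. This point is the centre of the part, half-way up; z is up.
- oblong_can_mid (a point): Oblong choke can, 52 mm along x, 34 mm along y, 36 mm high, light grey with a dark band, about 0.22 kg, loose. At the start it lies flat on top of the square or the round can and carries the capacitor. This point is the centre of the part, half-way up; z is up.
- capacitor_mid (a point): Capacitor: a slim upright aluminium cylinder with a black sleeve and bare top, 26 mm in diameter, 40 mm high, about 50 g, loose, standing on top of the oblong can at the start. This point is the centre of the part, half-way up; z is up.
- seat_square: Gasket for the square can: square cork sheet 68 x 68 mm, 3 mm thick, with a dark square opening. Fixed on the flat top of the amplifier chassis (a fixed grey sheet-metal box 270 x 370 mm, its top 50 mm above the bench). Origin at the centre of the gasket's underside, i.e. on the chassis top; its upper face, where the part rests, is 3 mm higher. x and y are square to its sides.
- seat_round: Gasket for the round can: round cork disc 70 mm in diameter, 3 mm thick, with a dark round opening. Fixed on the flat top of the amplifier chassis (a fixed grey sheet-metal box 270 x 370 mm, its top 50 mm above the bench). Origin at the centre of the gasket's underside, i.e. on the chassis top; its upper face, where the part rests, is 3 mm higher.
- seat_oblong: Gasket for the oblong can: cork sheet 60 mm along x, 42 mm along y, 3 mm thick, with a dark oblong opening. Fixed on the flat top of the amplifier chassis (a fixed grey sheet-metal box 270 x 370 mm, its top 50 mm above the bench). Origin at the centre of the gasket's underside, i.e. on the chassis top; its upper face, where the part rests, is 3 mm higher.
- seat_small: Gasket for the capacitor: small round cork disc 36 mm in diameter, 3 mm thick, with a dark opening. Fixed on the flat top of the amplifier chassis (a fixed grey sheet-metal box 270 x 370 mm, its top 50 mm above the bench). Origin at the centre of the gasket's underside, i.e. on the chassis top; its upper face, where the part rests, is 3 mm higher.
- screw_cup_mid (a point): Bystander: small open steel cup, 60 mm in diameter at the rim, 45 mm high, standing loose on the bench; leave it alone. The point is its centre, half-way up.
- tape_roll_mid (a point): Bystander: beige roll of tape lying flat, 70 mm in diameter, 22 mm high, loose on the bench; leave it alone. The point is its centre, half-way up.

How it is judged (in metres and radians):
At the end, for the whole second after the job is handed in: Each part is released and at rest on its own gasket: upright within 0.1 rad, centre within 10 mm sideways, resting height within 4 mm; the square can (any quarter turn) and the oblong can (either way round) turned within 0.22 rad of their gaskets (horizontal distance between square_can_mid and seat_square below 0.01 m and z of square_can_mid in the frame of seat_square between 0.021 and 0.029 m and angle between each of square_can_mid, round_can_mid, oblong_can_mid, capacitor_mid's own z axis and vertical below 0.1 rad and linear speed of each of square_can, round_can, oblong_can, capacitor below 0.02 m/s and horizontal distance between round_can_mid and seat_round below 0.01 m and z of round_can_mid in the frame of seat_round between 0.021 and 0.029 m and horizontal distance between oblong_can_mid and seat_oblong below 0.01 m and z of oblong_can_mid in the frame of seat_oblong between 0.017 and 0.025 m and horizontal distance between capacitor_mid and seat_small below 0.01 m and z of capacitor_mid in the frame of seat_small between 0.019 and 0.027 m and (angle between the x axis of square_can_mid and the x axis of seat_square, either way round below 0.22 rad or angle between the x axis of square_can_mid and the y axis of seat_square, either way round below 0.22 rad) and angle between the x axis of oblong_can_mid and the x axis of seat_oblong, either way round below 0.22 rad); the robot touches nothing.
It fails at once if a part is toppled (tilted more than 0.6 rad) (angle between any of square_can_mid, round_can_mid, oblong_can_mid, capacitor_mid's own z axis and vertical above 0.6 rad).
It fails at once if a part is dropped or thrown (moves faster than 0.5 m/s while not held: a fall of about 13 mm) ((contact force between square_can and the fingers below 0.1 N and linear speed of square_can above 0.5 m/s) or (contact force between round_can and the fingers below 0.1 N and linear speed of round_can above 0.5 m/s) or (contact force between oblong_can and the fingers below 0.1 N and linear speed of oblong_can above 0.5 m/s) or (contact force between capacitor and the fingers below 0.1 N and linear speed of capacitor above 0.5 m/s)).
It fails at once if the screw cup or the tape roll is pushed out of place (more than 30 mm) (distance of any of screw_cup_mid, tape_roll_mid from where it was at the start of the episode above 0.03 m).
It also fails if it takes over 115 s, if anything falls off the work surface, if the arm or the gripper's body presses on something with over 40 N, if the wrist force passes 120 N, or if a joint passes its speed limit or range.

## Robot

A 6-joint arm with a two-finger parallel gripper is mounted at the origin on the work surface. World frame = base frame: x ahead of the robot, y to its left, z up, the work surface at z = 0. Lengths are in mm, angles in rad, forces in N, time in s.
With the tool pointing down it reaches from about 350 to 975 mm from the base axis. Payload 7.1 kg.
Tool frame: the origin (TCP) lies at the very end of the fingers, on their centre line; the grasp point (between the pads) lies 19 mm behind it; z points along the fingers, y is the direction in which the jaws open and shut (so a half turn about z gives the same grasp; the last joint's range is limited). The gripper opens to 88 mm and grips with 3 to 60 N. Pads are 20 mm wide; open, the fingers measure 115 mm over their backs; the gripper's body (75 mm by 178 mm) begins 61 mm behind the grasp point.
Start: joints at [1.098, 0.423, 1.63, -0, 1.089, -0.019], TCP at [273.957, 561.74, 188.975] pointing down, gripper open.
Joint ranges: [-3, 3], [-0.9, 2.11], [0.09, 2.58], [-1.31, 4.45], [0.11, 2.69], [-2.54, 2.54]. Speed limits (rad/s): [2.39, 2.39, 3.01, 3.14, 3.14, 3.14].

## Interface

Orientations are given as a rotation vector (axis times angle).
In Python, from workcell import * gives the robot as it stands.
- The arm moves only by the tool play_rows, never from a script. Its argument "plan" is text: rows parted by semicolons, each of 7 numbers parted by spaces: the finger opening in cm, from 0 to 8.78, then the shift along the tool's x, y, z in cm, then the turn, a rotation vector about the tool's x, y, z in degrees. A call has 1 to 20 rows; each row shifts and turns the commanded pose from where the row before left it, along the tool's axes as they then stand; what a row does not reach is not made up. A row lasts 1/8 s, in which the tool goes at most 62.5 mm and 10.7 degrees, less where a joint would pass 70% of its speed; a pose out of reach is approached as far as the arm can. A call is refused whole if a number of a shift passes 6.25 or a number of a turn 10.7, either way. A call with a gripper value outside its range is refused whole. The fingers move at their own pace and stop on an object; the grip force is fixed at half the most. Time passes only in rows, so rows that do not move let the fingers close. It gives the time, the measured TCP pose, the force and the opening at its end, in the units of the state.
- get_obs(): the state, without advancing time (a new reading comes with each control period).
- get_image(name): name is "scene" or "top" or "wrist"; returns a dict with "pixels" (480x640x3 uint8, red, green, blue), "range_z" (480x640 float32, mm along the optical axis (not along the pixel's ray), 0 where there is no reading), "fx", "fy", "cx", "cy" (pixels), "eye" and "attitude" of the camera in the world. Camera axes: x right, y down, z forward; pixel columns grow to the right and rows downward; lengths in mm; the calibration is good to about 2 mm. The wrist camera is an equidistant fisheye: a pixel r from the principal point sees the ray r / f radians off the axis. A picture is of the moment at which its call begins.
- close_job(): hands the job in, once; it reports no verdict.
The state is a dict: "t": time; "qpos": joint angles; "qvel": joint speeds; "joint_torque": joint torques, N m; "ee_pos": TCP position; "orientation": TCP orientation; "ft_force": force on the tool from outside, world axes, zero at the start; "moment": the same for the moment, N m; "width": finger opening in mm.
Only numpy, scipy, OpenCV 4.12 (cv2) and the standard library are available. Lean on these libraries where they do the work, as an engineer would, in place of code of your own. Each camera call takes 0.05 s, during which the arm holds its last target. There are 200 camera calls.

## Working session

There is one attempt and no reset: what is moved stays moved. The work goes in short steps, Python scripts to look and compute and a tool call to move; the robot and the scene stay as the last step left them, time stands still between calls to the robot, and variables do not carry over. Pictures are saved under pics/ and viewed, about 12 in all and at most 16, crops included, and the job is handed in when it is done.

Besides the shell and the picture viewer there is one more tool, called after "Emit:" by a JSON object that holds its "name" and its "arguments". play_rows: Moves the arm, as the interface text tells. Its arguments: {"type":"object","properties":{"plan":{"type":"string"}},"required":["plan"]}

```bash
mkdir -p pics; ls; python3 - <<'E'
from workcell import *
import cv2,numpy as np
o=get_obs();print(o)
for n in("scene","top"):
    d=get_image(n);print(n,{k:d[k] for k in("fx","fy","cx","cy","eye","attitude")})
    cv2.imwrite(f"pics/{n}0.png",d["pixels"][:,:,::-1]);np.savez(f"{n}0.npz",**d)
E
```

```text
pics
{'t': 0.0, 'qpos': array([ 1.09798804e+00,  4.23824606e-01,  1.63070173e+00, -2.25143639e-06,
        1.08860691e+00, -1.90107861e-02]), 'qvel': array([ 0.00077306,  0.00026884,  0.00070633,  0.00165736, -0.00143905,
       -0.00086148]), 'joint_torque': array([-2.96428167e-03, -5.44627869e+01, -2.73667163e+01,  6.42909086e-02,
        2.28904327e-02, -1.15188604e-04]), 'ee_pos': array([273.69014572, 561.19960117, 188.20727174]), 'orientation': array([-7.06637058e-01, -3.06070561e+00,  2.34763798e-03]), 'ft_force': array([-0.48612228,  0.19741636,  1.17230272]), 'moment': array([-0.04062025, -0.03402392,  0.02127754]), 'width': 87.57987851842076}
scene {'fx': 551.5603609216164, 'fy': 551.5603609216164, 'cx': 319.7430754739338, 'cy': 246.2511097163133, 'eye': array([1249.45897034,  103.26127254,  686.0166091 ]), 'attitude': array([-1.57086676, -1.895544  ,  0.88926142])}
top {'fx': 498.4914505837888, 'fy': 498.4914505837888, 'cx': 312.39585074611193, 'cy': 239.99939824452716, 'eye': array([ 398.39453954,  -60.40706285, 1152.82187289]), 'attitude': array([-2.13925911,  2.15409229, -0.14445407])}
```

View pics/top0.png

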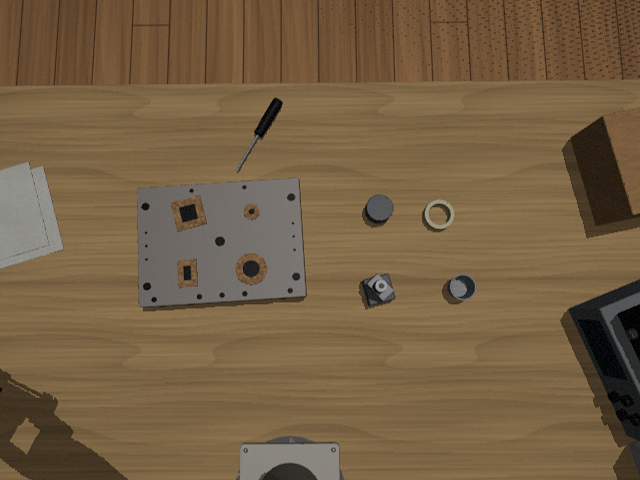

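View pics/scene0.png

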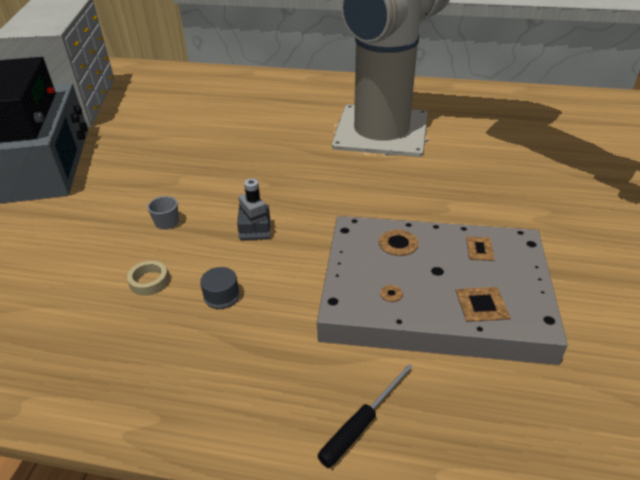

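The top view shows the stack on the square can at about (379,290) and the round can at (379,209). The tape is at (439,215) and the cup at (461,288). The gaskets are square (189,213), small (251,212), oblong (188,273) and round (251,268). The scene view agrees. Next I'll measure them.

```bash
cat > h.py <<'E'
import numpy as np,cv2
from scipy.spatial.transform import Rotation as R
def R_(d): return R.from_rotvec(d["attitude"]).as_matrix()
def cast(d,uv,z):
    uv=np.atleast_2d(np.asarray(uv,float))
    r=np.c_[(uv[:,0]-d["cx"])/d["fx"],(uv[:,1]-d["cy"])/d["fy"],np.ones(len(uv))]@R_(d).T
    return d["eye"]+r*((z-d["eye"][2])/r[:,2])[:,None]
def cloud(d):
    v,u=np.mgrid[:480,:640]; Z=d["range_z"]
    P=np.stack([(u-d["cx"])/d["fx"]*Z,(v-d["cy"])/d["fy"]*Z,Z],-1)@R_(d).T+d["eye"]
    P[Z==0]=np.nan; return P
def rect(P):  # rectangle of xy points: centre, (long,short), yaw of long axis in deg
    (c,s,a)=cv2.minAreaRect(np.asarray(P[:,:2],np.float32).reshape(-1,1,2))
    if s[0]<s[1]: s=s[::-1];a+=90
    return np.round(c,1),np.round(s,1),round(((a+90)%180)-90,1)
def blobs(d,mask,z,amin=25):
    for c in cv2.findContours(mask.astype(np.uint8),cv2.RETR_EXTERNAL,cv2.CHAIN_APPROX_NONE)[0]:
        m=cv2.moments(c)
        if m["m00"]<amin: continue
        W=cast(d,c.reshape(-1,2),z); q=(m["m10"]/m["m00"],m["m01"]/m["m00"])
        yield np.round(q,1),np.round(cast(d,q,z)[0,:2],1),rect(W)
E
python3 - <<'E'
from h import *
for n in("top","scene"):
    d=dict(np.load(f"{n}0.npz"));P=cloud(d);z=P[...,2]
    print(n,"bench z",np.nanmedian(z[(z<25)&(z>-25)]))
    hsv=cv2.cvtColor(d["pixels"],cv2.COLOR_RGB2HSV)
    ch=(P[...,0]>380)&(P[...,0]<720)&(P[...,1]>-60)&(P[...,1]<380)&(z>42)
    print("chassis z",np.nanmedian(z[ch]))
    cork=(ch&(hsv[...,1]>70)).astype(np.uint8)
    for b in blobs(d,cork,53): print("cork",*b)
    for lo,hi,zz in((100,140,120),(65,95,80),(36,55,44),(12,30,22)):
        m=(z>lo)&(z<hi)&(P[...,1]<-70)&(P[...,1]>-450)&(P[...,0]>250)&(P[...,0]<650)
        for b in blobs(d,m,zz,8): print(zz,*b, np.round(np.nanmedian(z[m]),1))
E
```

```text
top bench z 0.6337381928358354
chassis z 50.886901778479455
cork [186.8 272.7] [481.9 222.8] (array([481.8, 222.7]), array([60.1, 42.6]), 4.8)
cork [250.7 268.4] [490.4  81.6] (array([490.4,  82. ]), array([68.7, 68.7]), 89.6)
cork [251.3 211.2] [619.2  81.7] (array([618.6,  81.2]), array([34.4, 33.8]), 0.5)
cork [188.2 212.9] [616.5 223.7] (array([616.8, 223.7]), array([68.5, 68.1]), -75.2)
120 [380.4 285.1] [ 448.4 -195.2] (array([ 448.1, -195. ]), array([26.5, 24.5]), -45.9) 120.2
80 [379.4 287.1] [ 446.1 -198.3] (array([ 448. , -199.1]), array([51. , 35.1]), 44.1) 79.8
44 [375.  294.8] [ 430.8 -192.7] (array([ 444.2, -201.1]), array([59.8, 59.2]), -76.4) 44.3
44 [462.6 286.2] [ 448.4 -387. ] (array([ 448.4, -387.3]), array([59. , 58.1]), -46.5) 44.3
44 [386.8 278.2] [ 467.2 -219.8] (array([ 465.2, -222.9]), array([37.4, 13.7]), 37.6) 44.3
44 [379.2 208.2] [ 625.7 -207. ] (array([ 624. , -206.6]), array([59.1, 50.7]), 89.6) 44.3
22 [467.7 285.4] [ 451.2 -405. ] (array([ 451.9, -399.3]), array([46.5, 28.5]), 15.0) 21.8
22 [373.  219.2] [ 604.6 -194.9] (array([ 611.3, -191.7]), arra
[... 731 characters left out ...]
3] (array([ 626.2, -204. ]), array([63.4, 55.3]), 85.7) 43.8
44 [251.6 219.5] [ 461.8 -196.4] (array([ 451.1, -197.8]), array([66.8, 59.3]), 15.3) 43.8
44 [162.1 206.2] [ 451.1 -383.3] (array([ 450.5, -382.5]), array([69.9, 59.2]), 41.7) 43.8
22 [232.8 295. ] [ 640.3 -178.7] (array([ 633.5, -178. ]), array([47. , 14.9]), -10.1) 21.0
22 [146.8 275.3] [ 620.8 -343.1] (array([ 620.3, -343.2]), array([79.6, 68.7]), 31.1) 21.0
22 [253.7 232.2] [ 472.5 -191.3] (array([ 450.3, -197.9]), array([70.2, 59.6]), 15.2) 21.0
22 [165.9 220.5] [ 467.2 -373.1] (array([ 462.7, -374.1]), array([52.7, 40.7]), -54.0) 21.0
22 [162.7 207.8] [ 428.7 -396.4] (array([ 427.9, -397.3]), array([42.1, 28. ]), -63.8) 21.0
```

```bash
cat > go.py <<'E'
# go.py x y z yaw(of jaws) ... : per waypoint the turn about tool z (deg) and the shift (cm) after turning
import sys,numpy as np
from scipy.spatial.transform import Rotation as R
from workcell import get_obs
o=get_obs();p=o["ee_pos"];T=R.from_rotvec(o["orientation"]).as_matrix()
yaw=np.degrees(np.arctan2(T[1,1],T[0,1]))
print("t %.1f p %s yaw %.1f tilt %.1f w %.1f f %s q6 %.2f"%(o["t"],np.round(p,1),yaw,np.degrees(np.arccos(-T[2,2])),o["width"],np.round(o["ft_force"],1),o["qpos"][5]))
a=list(map(float,sys.argv[1:]))
for i in range(0,len(a),4):
    x,y,z,w=a[i:i+4];r=np.radians(w)
    if i==0:
        D=np.c_[[np.cos(r-np.pi/2)*-1,np.sin(r-np.pi/2)*-1,0],[np.cos(r),np.sin(r),0],[0,0,-1]]
        print("  level-out turn", np.round(np.degrees(R.from_matrix(T.T@D).as_rotvec()),1))
    ex=np.array([-np.sin(r),np.cos(r),0]) ; ey=np.array([np.cos(r),np.sin(r),0])
    d=np.array([x,y,z])-p
    print("  turn z %.1f  shift cm %s"%((yaw-w+180)%360-180,np.round([d@ex/10,d@ey/10,-d[2]/10],2)))
    p=np.array([x,y,z]);yaw=w
E
python3 go.py 500 200 240 44 449 -196 240 44
```

```text
t 0.1 p [273.7 561.3 188.3] yaw 64.0 tilt 0.1 w 87.8 f [ 0.5 -0.5  0.4] q6 -0.02
  level-out turn [-0.1  0.  20. ]
  turn z 20.0  shift cm [-41.7   -8.82  -5.17]
  turn z 0.0  shift cm [-24.94 -31.18  -0.  ]
```

Emit:
{"name": "play_rows", "arguments": {"plan": "8.78 0 0 -2.6 0 0 10;8.78 0 0 -2.6 0 0 10;8.78 -4.17 -0.88 0 0 0 0;8.78 -4.17 -0.88 0 0 0 0;8.78 -4.17 -0.88 0 0 0 0;8.78 -4.17 -0.88 0 0 0 0;8.78 -4.17 -0.88 0 0 0 0;8.78 -4.17 -0.88 0 0 0 0;8.78 -4.17 -0.88 0 0 0 0;8.78 -4.17 -0.88 0 0 0 0;8.78 -4.17 -0.88 0 0 0 0;8.78 -4.17 -0.88 0 0 0 0;8.78 -4.16 -5.2 0 0 0 0;8.78 -4.16 -5.2 0 0 0 0;8.78 -4.16 -5.2 0 0 0 0;8.78 -4.16 -5.2 0 0 0 0;8.78 -4.16 -5.2 0 0 0 0;8.78 -4.16 -5.2 0 0 0 0;8.78 0 0 0 0 0 0;8.78 0 0 0 0 0 0"}}

```text
t: 2.6
ee_pos: [452.0, -171.2, 240.7]
orientation: [-1.229, -2.89, -0.0]
ft_force: [-0.5, 0.4, 0.7]
width: 88.2
```

```bash
python3 go.py 449 -196 240 44 449 -195 140 44; python3 - <<'E'
from workcell import *
import cv2,numpy as np
d=get_image("wrist");print({k:d[k] for k in("fx","fy","cx","cy","eye","attitude")})
cv2.imwrite("pics/w1.png",d["pixels"][:,:,::-1]);np.savez("w1.npz",**d)
E
```

```text
t 2.6 p [ 452.  -171.2  240.7] yaw 43.9 tilt 0.1 w 88.2 f [-0.5  0.4  0.7] q6 -1.15
  level-out turn [-0.  -0.1 -0.1]
  turn z -0.1  shift cm [-1.57 -1.94  0.07]
  turn z 0.0  shift cm [ 0.07  0.07 10.  ]
{'fx': 371.64829954431775, 'fy': 371.64829954431775, 'cx': 320.4224055220514, 'cy': 238.60465578410881, 'eye': array([ 404.50895156, -122.24335543,  435.64347168]), 'attitude': array([2.69092262, 1.08742196, 0.13816107])}
```

View pics/w1.png

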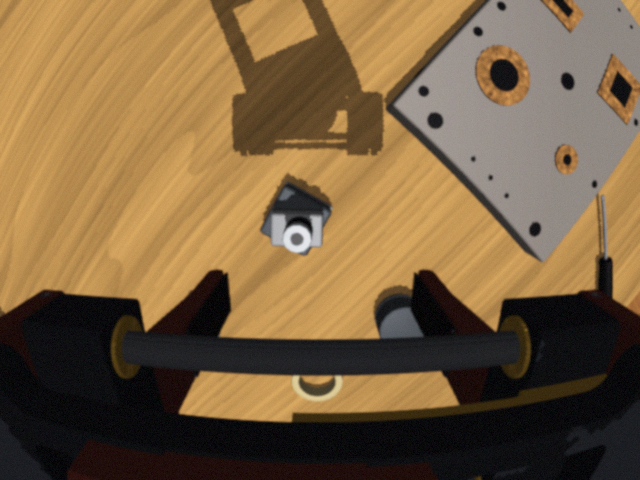

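The wrist view shows the capacitor top at (297,237) on the oblong can, which lies parallel to the jaws. The square can is turned about 30° underneath. I'll measure it with the fisheye rays.

```bash
cat >> h.py <<'E'
def wcloud(d):
    v,u=np.mgrid[:480,:640]; Z=d["range_z"].astype(float); a=(u-d["cx"])/d["fx"]; b=(v-d["cy"])/d["fy"]; r=np.hypot(a,b)+1e-9
    k=np.tan(r)/r
    P=np.stack([a*k*Z,b*k*Z,Z],-1)@R_(d).T+d["eye"]; P[Z==0]=np.nan; return P
E
python3 - <<'E'
from h import *
d=dict(np.load("w1.npz"));P=wcloud(d);z=P[...,2]
near=np.hypot(P[...,0]-448,P[...,1]+197)<60
near[300:]=False
for lo,hi in((112,126),(74,86),(38,50)):
    m=near&(z>lo)&(z<hi); Q=P[m]; print(lo,m.sum(),np.nanmedian(Q[:,2]).round(1),Q.mean(0).round(1),rect(Q))
print("bench",np.nanmedian(z[100:220,50:220]), np.nanmedian(z[150:200,430:470]))
E
```

```text
112 662 119.2 [ 445.9 -195.4  119. ] (array([ 446.3, -195.9]), array([25. , 24.7]), -40.0)
74 1001 79.0 [ 442.8 -197.6   79. ] (array([ 445.8, -199.6]), array([51.2, 34.5]), 42.3)
38 1055 42.8 [ 430.9 -192.1   42.8] (array([ 441.8, -201.4]), array([60.6, 60.5]), 14.1)
bench -0.6598717484362453 0.05675546030164469
```

```bash
python3 go.py 447 -195.5 140 43 447 -195.5 91 43
```

```text
t 2.6 p [ 452.3 -170.5  240.7] yaw 44.0 tilt 0.0 w 87.8 f [-0.2  0.4  0.3] q6 -1.15
  level-out turn [-0. -0.  1.]
  turn z 1.0  shift cm [-1.47 -2.09 10.07]
  turn z 0.0  shift cm [0.  0.  4.9]
```

Emit:
{"name": "play_rows", "arguments": {"plan": "6 0 0 0 0 0 1;6 -0.74 -1.05 0 0 0 0;6 -0.73 -1.04 2 0 0 0;6 0 0 3 0 0 0;6 0 0 3 0 0 0;6 0 0 2 0 0 0;6 0 0 2 0 0 0;6 0 0 1.5 0 0 0;6 0 0 1 0 0 0;6 0 0 0.45 0 0 0;6 0 0 0 0 0 0;4 0 0 0 0 0 0;3.4 0 0 0 0 0 0;3 0 0 0 0 0 0;3 0 0 0 0 0 0"}}

```text
t: 4.53
ee_pos: [447.2, -196.3, 91.6]
orientation: [1.253, 2.881, 0.0]
ft_force: [-0.2, -0.1, 1.1]
width: 30.3
```

```bash
python3 go.py 447 -195.5 91 43; python3 - <<'E'
from workcell import *
import cv2,numpy as np
d=get_image("wrist")
cv2.imwrite("pics/w2.png",d["pixels"][150:450,150:500,::-1]);np.savez("w2.npz",**d)
E
```

```text
t 4.5 p [ 447.2 -196.3   91.6] yaw 43.0 tilt 0.0 w 30.3 f [-0.2 -0.1  1.1] q6 -1.19
  level-out turn [ 0.  0. -0.]
  turn z -0.0  shift cm [0.07 0.04 0.06]
```

View pics/w2.png

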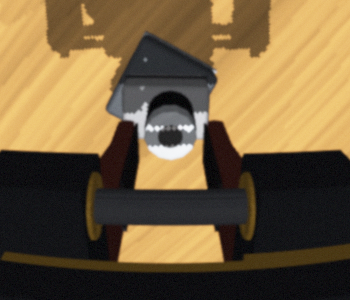

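The fingers straddle the capacitor, centred. Close and lift.

Emit:
{"name": "play_rows", "arguments": {"plan": "2.4 0 0 0 0 0 0;1.5 0 0 0 0 0 0;1 0 0 0 0 0 0;1 0 0 0 0 0 0;1 0 0 -0.5 0 0 0;1 0 0 -1.5 0 0 0;1 0 0 -2.5 0 0 0;1 0 0 -2.5 0 0 0;1 0 0 0 0 0 0"}}

```text
t: 5.7
ee_pos: [448.7, -197.0, 164.0]
orientation: [1.251, 2.876, -0.0]
ft_force: [0.0, -1.3, -0.5]
width: 10.0
```

```bash
python3 go.py 619 82.5 140 43 619 82.5 64 43;python3 - <<'E'
from h import *
from workcell import *
d=get_image("wrist");np.savez("w3.npz",**d)
cv2.imwrite("pics/w3.png",d["pixels"][150:450,150:500,::-1])
P=wcloud(d);z=P[...,2]
near=np.hypot(P[...,0]-447,P[...,1]+197)<60
near[300:]=False
for lo,hi in((80,140+50),(74,86),(38,50)):
    m=near&(z>lo)&(z<hi); Q=P[m]; print(lo,m.sum(),np.nanmedian(Q[:,2]).round(1),Q.mean(0).round(1),rect(Q))
E
```

```text
t 5.7 p [ 448.7 -197.   164. ] yaw 43.0 tilt 0.3 w 10.0 f [ 0.  -1.3 -0.5] q6 -1.19
  level-out turn [0.1 0.3 0. ]
  turn z 0.0  shift cm [ 8.83 31.52  2.4 ]
  turn z 0.0  shift cm [0.  0.  7.6]
80 1622 118.8 [ 443.8 -194.7  111.3] (array([ 444.7, -199.3]), array([47.8, 30.1]), 43.2)
74 1542 79.0 [ 441.5 -198.3   79. ] (array([ 445.6, -199.3]), array([51.4, 34.4]), 41.4)
38 1508 42.9 [ 427.6 -192.8   42.7] (array([ 441.7, -201.1]), array([60.5, 60. ]), -76.2)
```

View pics/w3.png

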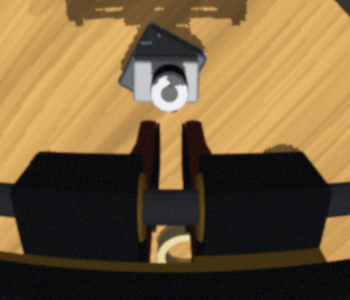

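The grasp missed: the fingers closed to 10 mm and the capacitor still stands on the oblong can. I'll check the wrist calibration against the measured TCP, and locate the capacitor and fingers from the outside cameras.

```bash
python3 - <<'E'
from h import *
from workcell import *
o=get_obs();print(o["ee_pos"],o["qpos"].round(3))
T=R.from_rotvec(o["orientation"]).as_matrix()
d=get_image("wrist")
def wproj(d,p):
    c=R_(d).T@(p-d["eye"]);th=np.arctan2(np.hypot(c[0],c[1]),c[2]);n=c[:2]/np.hypot(*c[:2]);return np.array([d["cx"],d["cy"]])+d["fx"]*th*n
for w in(0,-19,-60):
  print("tcp pix in crop",wproj(d,o["ee_pos"]+T@[0,0,w])-[150,150])
P=wcloud(d);z=P[...,2];near=np.hypot(P[...,0]-447,P[...,1]+197)<60;near[300:]=0
m=near&(z>115)&(z<124);print("cap",P[m].mean(0),rect(P[m]))
for n in("top","scene"):
    d=get_image(n);np.savez(n+"1.npz",**d);P=cloud(d);z=P[...,2]
    for lo,hi in((112,126),):
        m=(z>lo)&(z<hi)&(P[...,1]<-150)&(P[...,1]>-240)&(P[...,0]>400)&(P[...,0]<500);print(n,m.sum(),P[m].mean(0))
    cv2.imwrite(f"pics/{n}1.png",cv2.resize(d["pixels"][120:360,180:480,::-1],None,fx=2,fy=2))
E
```

```text
[ 447.80211054 -196.59450948  162.65422853] [-0.438  0.259  1.949 -0.     0.931 -1.189]
tcp pix in crop [170.96697046 119.04344197]
tcp pix in crop [170.99809951 131.42465099]
tcp pix in crop [171.08793778 167.96354606]
cap [ 445.63090784 -195.59787969  119.15751817] (array([ 445.9, -196. ]), array([25.1, 25. ]), -43.0)
top 0 [nan nan nan]
scene 133 [ 451.48417452 -193.57478869  118.56528825]<stdin>:15: RuntimeWarning: Mean of empty slice.
  ret = um.true_divide(
```

View pics/scene1.png

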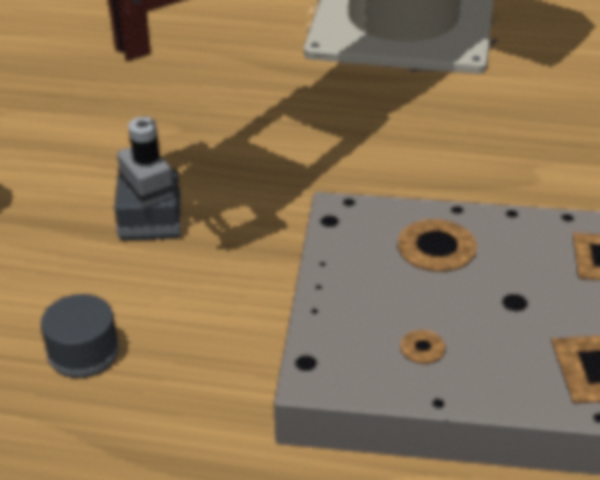

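```bash
python3 - <<'E'
from h import *
def show(f,pts):
    d=dict(np.load(f));P=wcloud(d)
    for u,v in pts: print(f,u,v,P[v+150,u+150].round(1),d["pixels"][v+150,u+150])
print(dict(np.load("w2.npz"))["eye"],dict(np.load("w3.npz"))["eye"])
show("w3.npz",[(150,123),(148,128),(190,124),(150,140),(193,130),(168,92)])
show("w2.npz",[(128,123),(125,130),(215,124),(122,140),(222,140),(170,120),(170,135),(170,105),(170,152)])
d=dict(np.load("scene1.npz"))
def proj(p): c=R_(d).T@(np.array(p)-d["eye"]);return c[:2]/c[2]*d["fx"]+[d["cx"],d["cy"]]
print("tcp",(proj([448,-196.5,163])-[180,120])*2, "cap top",(proj([447,-195.5,120])-[180,120])*2)
P=cloud(d)
for u,v in((122,45),(122,52),(135,50),(140,55),(130,57)): print(P[v//2+120,u//2+180].round(1))
E
```

```text
[ 400.32585197 -146.49383433  286.52318472] [ 400.99861372 -146.8004317   358.58505173]
w3.npz 150 123 [ 434.2 -195.5  200.3] [37 21 16]
w3.npz 148 128 [ 433.5 -195.5  207.9] [34  8 10]
w3.npz 190 124 [ 447.3 -183.1  201.9] [37 13 11]
w3.npz 150 140 [ 434.7 -194.5  221.1] [35 11  7]
w3.npz 193 130 [ 447.4 -182.1  210.9] [35 13 13]
w3.npz 168 92 [ 444.9 -195.6  120.6] [115 116 118]
w2.npz 128 123 [ 425.4 -201.7  128.4] [40 15 17]
w2.npz 125 130 [ 424.9 -201.3  138.8] [40 17 13]
w2.npz 215 124 [ 454.2 -174.8  129.6] [40 16 13]
w2.npz 122 140 [ 425.2 -201.8  148.6] [39 15  9]
w2.npz 222 140 [ 454.5 -174.2  149.1] [45 22 21]
w2.npz 170 120 [ 440.5 -189.9  119.3] [118 121 125]
w2.npz 170 135 [ 445.8 -195.5  119.4] [36 36 37]
w2.npz 170 105 [ 437.6 -186.8  109. ] [57 55 57]
w2.npz 170 152 [ 451.6 -201.8  120.3] [242 245 247]
tcp [134.44168316  83.89338939] cap top [140.66204672 123.6805297 ]
[ 459.9 -198.9  209.8]
[ 449.6 -203.8  195.6]
[ 460.  -188.7  205. ]
[ 458.6 -184.2  200.7]
[ 462.4 -192.1  200.2]
```

```bash
python3 - <<'E'
from h import *
for f,ref in(("w3.npz",163.),("w2.npz",91.6),("w1.npz",240.7)):
    d=dict(np.load(f));P=wcloud(d);px=d["pixels"].astype(int)
    m=(px[...,0]-px[...,2]>14)&(px[...,0]<70)&(P[...,2]>ref+5)&(P[...,2]<ref+80)
    z=np.sort(P[m][:,2]);print(f,m.sum(),z[:12].round(1)-ref,np.percentile(z,[2,5,10]).round(1)-ref)
for n in("scene1","top1"):
    d=dict(np.load(n+".npz"));P=cloud(d)
    m=(P[...,2]>140)&(np.hypot(P[...,0]-448,P[...,1]+196)<45)
    print(n,m.sum(),np.sort(P[m][:,2])[:15].round(1)-163)
E
```

```text
w3.npz 1390 [34.2 34.5 34.9 35.3 35.5 35.7 35.7 35.8 35.8 35.9 35.9 36. ] [36.9 38.9 41.5]
w2.npz 1766 [33.5 33.5 34.1 34.4 34.7 34.8 34.9 35.  35.  35.2 35.2 35.3] [36.7 39.  42.4]
w1.npz 1640 [33.4 33.4 33.6 33.8 33.8 33.8 33.9 33.9 34.  34.  34.1 34.2] [35.4 36.7 39.8]
scene1 5141 [32.2 32.6 33.2 33.3 33.6 33.8 33.9 33.9 34.  34.1 34.2 34.2 34.7 34.7
 34.8]
top1 4288 [122.4 122.8 123.4 123.5 125.8 125.8 126.3 126.5 126.8 126.9 127.  127.4
 127.6 128.4 128.6]
```

The reported TCP lies about 34 mm below the true fingertips. The wrist and scene ranges agree on this, and x and y match. From here I'll aim fingertip z at reported z + 34 mm.

```bash
sed -i 's/p=o\["ee_pos"\];/p=o["ee_pos"]+[0,0,34];/' go.py; python3 go.py 446.5 -195.5 130 43 446.5 -195.5 93 43
```

```text
t 5.9 p [ 446.6 -196.   194.8] yaw 43.0 tilt 0.1 w 10.2 f [-0.1  0.1  0.6] q6 -1.19
  level-out turn [-0.  -0.1 -0. ]
  turn z -0.0  shift cm [0.05 0.03 6.48]
  turn z 0.0  shift cm [0.  0.  3.7]
```

Emit:
{"name": "play_rows", "arguments": {"plan": "6 0 0 0 0 0 0;6 0 0 0 0 0 0;6 0 0 0 0 0 0;6 0 0 2 0 0 0;6 0 0 2 0 0 0;6 0 0 1.5 0 0 0;6 0 0 1 0 0 0;6 0 0 1 0 0 0;6 0 0 1 0 0 0;6 0 0 1 0 0 0;6 0 0 0.4 0 0 0;6 0 0 0.3 0 0 0;6 0 0 0 0 0 0;3 0 0 0 0 0 0;2.4 0 0 0 0 0 0;1.5 0 0 0 0 0 0;1 0 0 0 0 0 0;1 0 0 0 0 0 0"}}

```text
t: 8.15
ee_pos: [447.2, -196.3, 59.6]
orientation: [1.253, 2.881, -0.0]
ft_force: [-0.0, 0.8, 1.4]
width: 25.5
```

```bash
python3 go.py 619 82.5 135 43 619 82.5 67 43
```

```text
t 8.2 p [ 447.2 -196.3   93.6] yaw 43.0 tilt 0.0 w 25.5 f [-0.   0.8  1.4] q6 -1.19
  level-out turn [ 0.  0. -0.]
  turn z -0.0  shift cm [ 8.68 31.58 -4.14]
  turn z 0.0  shift cm [0.  0.  6.8]
```

Gripped: the width is 25.5 mm. Next I lift it and carry it over the small gasket.

Emit:
{"name": "play_rows", "arguments": {"plan": "1 0 0 -0.5 0 0 0;1 0 0 -1.5 0 0 0;1 0 0 -2 0 0 0;1 0 0 -2 0 0 0;1 0.86 3.16 0 0 0 0;1 0.87 3.16 0 0 0 0;1 0.87 3.16 0 0 0 0;1 0.87 3.16 0 0 0 0;1 0.87 3.16 0 0 0 0;1 0.87 3.16 0 0 0 0;1 0.87 3.16 0 0 0 0;1 0.87 3.16 0 0 0 0;1 0.87 3.16 0 0 0 0;1 0.86 3.14 0 0 0 0;1 0 0 0 0 0 0;1 0 0 2 0 0 0;1 0 0 2 0 0 0;1 0 0 0 0 0 0;1 0 0 0 0 0 0;1 0 0 0 0 0 0"}}

```text
t: 10.65
ee_pos: [619.4, 82.4, 80.0]
orientation: [1.253, 2.88, 0.001]
ft_force: [1.4, 1.5, -0.2]
width: 25.6
```

```bash
python3 go.py 619 82.5 67.5 43; python3 - <<'E'
from h import *
from workcell import *
for n in("scene","wrist"):
    d=get_image(n);np.savez(n+"2.npz",**d)
    if n=="scene":cv2.imwrite("pics/s2.png",cv2.resize(d["pixels"][140:340,300:560,::-1],None,fx=2,fy=2))
E
```

```text
t 10.7 p [619.4  82.4 114. ] yaw 43.0 tilt 0.1 w 25.6 f [ 1.4  1.5 -0.2] q6 -0.64
  level-out turn [ 0.  0. -0.]
  turn z -0.0  shift cm [ 0.03 -0.02  4.65]
```

View pics/s2.png

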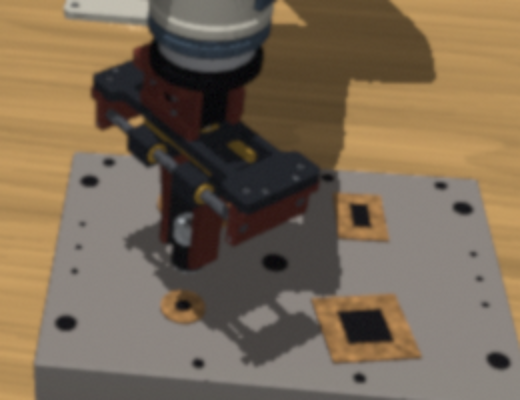

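The capacitor hangs upright at (185,250) in the crop, over the small gasket at (183,305). Next I lower it.

Emit:
{"name": "play_rows", "arguments": {"plan": "1 0 0 1.5 0 0 0;1 0 0 1.5 0 0 0;1 0 0 0.8 0 0 0;1 0 0 0.4 0 0 0;1 0 0 0.2 0 0 0;1 0 0 0.1 0 0 0;1 0 0 0.1 0 0 0;1 0 0 0 0 0 0;1 0 0 0 0 0 0"}}

```text
t: 11.88
ee_pos: [619.0, 82.6, 33.6]
orientation: [1.253, 2.881, 0.0]
ft_force: [0.5, 0.8, -0.9]
width: 25.1
```

Emit:
{"name": "play_rows", "arguments": {"plan": "1 0 0 0.1 0 0 0;1 0 0 0 0 0 0;1 0 0 0 0 0 0"}}

```text
t: 12.25
ee_pos: [619.1, 82.6, 32.6]
orientation: [1.253, 2.881, 0.0]
ft_force: [0.1, 0.1, 1.1]
width: 25.2
```

Emit:
{"name": "play_rows", "arguments": {"plan": "1 0 0 0.1 0 0 0;1 0 0 0 0 0 0;1 0 0 0 0 0 0"}}

```text
t: 12.62
ee_pos: [619.1, 82.6, 32.6]
orientation: [1.253, 2.881, 0.0]
ft_force: [-2.8, -0.6, 10.0]
width: 25.7
```

Contact at 10 N. I release and retreat.

Emit:
{"name": "play_rows", "arguments": {"plan": "2.8 0 0 0 0 0 0;3.2 0 0 0 0 0 0;4 0 0 0 0 0 0;6 0 0 0 0 0 0;6 0 0 0 0 0 0;6 0 0 -1 0 0 0;6 0 0 -2 0 0 0;6 0 0 -3 0 0 0;6 0 0 -3 0 0 0;8.78 0 0 -3 0 0 0;8.78 0 0 0 0 0 0;8.78 0 0 0 0 0 0;8.78 0 0 0 0 0 0"}}

```text
t: 14.25
ee_pos: [618.0, 82.4, 150.4]
orientation: [-1.252, -2.879, 0.002]
ft_force: [-0.2, -0.9, -0.7]
width: 87.6
```

```bash
python3 go.py 446.5 -199.3 150 43 446.5 -199.3 57 43; python3 - <<'E'
from h import *
from workcell import *
d=get_image("wrist");np.savez("w4.npz",**d);P=wcloud(d);z=P[...,2];px=d["pixels"].astype(int)
m=(z>88)&(z<98)&(np.hypot(P[...,0]-619,P[...,1]-82)<30);print("cap top wrist",m.sum(),P[m].mean(0).round(1),rect(P[m]))
d=get_image("scene");np.savez("s3.npz",**d);P=cloud(d);z=P[...,2]
m=(z>88)&(z<98)&(np.hypot(P[...,0]-619,P[...,1]-82)<30);print("cap top scene",m.sum(),P[m].mean(0).round(1),rect(P[m]))
E
```

```text
t 14.2 p [618.   82.4 184.4] yaw 43.0 tilt 0.1 w 87.6 f [-0.2 -0.9 -0.7] q6 -0.64
  level-out turn [-0.1 -0.1 -0. ]
  turn z -0.0  shift cm [ -8.91 -31.76   3.44]
  turn z 0.0  shift cm [0.  0.  9.3]
cap top wrist 991 [617.9  83.4  92.1] (array([618.5,  83.4]), array([25.1, 24.9]), -45.0)
cap top scene 181 [622.   83.9  93. ] (array([621.5,  84.2]), array([25.9, 25.3]), 27.0)
```

The capacitor sits at about (619,83.5), top at 92–93 mm, so it is seated. The oblong can is next.

Emit:
{"name": "play_rows", "arguments": {"plan": "8.78 -0.99 -3.53 0 0 0 0;8.78 -0.99 -3.53 0 0 0 0;8.78 -0.99 -3.53 0 0 0 0;8.78 -0.99 -3.53 0 0 0 0;8.78 -0.99 -3.53 0 0 0 0;8.78 -0.99 -3.53 0 0 0 0;8.78 -0.99 -3.53 0 0 0 0;8.78 -0.99 -3.53 0 0 0 0;8.78 -0.99 -3.53 0 0 0 0;8.78 0 0 0 0 0 0;8.78 0 0 2.5 0 0 0;8.78 0 0 2.5 0 0 0;8.78 0 0 2 0 0 0;8.78 0 0 2 0 0 0;8.78 0 0 0 0 0 0;8.78 0 0 0 0 0 0"}}

```text
t: 16.35
ee_pos: [447.8, -199.0, 61.8]
orientation: [1.252, 2.881, 0.0]
ft_force: [0.6, 1.2, 0.2]
width: 87.9
```

```bash
python3 go.py 446 -199.5 57 43; python3 - <<'E'
from h import *
from workcell import *
d=get_image("wrist");np.savez("w5.npz",**d);P=wcloud(d);z=P[...,2]
near=np.hypot(P[...,0]-447,P[...,1]+197)<50;near[330:]=0;near[:,:230]=0;near[:,410:]=0
px=d["pixels"].astype(int);near&=~(px[...,0]-px[...,2]>14)
for lo,hi in((74,86),(38,50)):
    m=near&(z>lo)&(z<hi); Q=P[m]; print(lo,m.sum(),np.nanmedian(Q[:,2]).round(1),rect(Q))
E
```

```text
t 16.4 p [ 447.8 -199.    95.8] yaw 43.0 tilt 0.0 w 87.9 f [0.6 1.2 0.2] q6 -1.19
  level-out turn [0. 0. 0.]
  turn z 0.0  shift cm [ 0.09 -0.17  3.88]
74 6054 79.1 (array([ 444.8, -199.4]), array([51.3, 34. ]), 42.1)
38 3043 43.0 (array([ 441.1, -200.3]), array([58.4, 58. ]), -75.9)
```

Emit:
{"name": "play_rows", "arguments": {"plan": "8.78 0.1 -0.19 0 0 0 0;8.78 0 0 1 0 0 0;8.78 0 0 1 0 0 0;8.78 0 0 1 0 0 0;8.78 0 0 0.7 0 0 0;8.78 0 0 0 0 0 0;7 0 0 0 0 0 0;6 0 0 0 0 0 0;5.4 0 0 0 0 0 0;4.5 0 0 0 0 0 0;4 0 0 0 0 0 0;4 0 0 0 0 0 0"}}

```text
t: 17.9
ee_pos: [445.4, -199.9, 24.7]
orientation: [1.253, 2.881, -0.0]
ft_force: [0.3, 1.1, 3.3]
width: 51.6
```

```bash
python3 go.py 446 -199.5 57 43 482.3 223.5 150 5
```

```text
t 17.9 p [ 445.4 -199.9   58.7] yaw 43.0 tilt 0.0 w 51.6 f [0.3 1.1 3.3] q6 -1.20
  level-out turn [0. 0. 0.]
  turn z 0.0  shift cm [-0.01  0.07  0.17]
  turn z 38.0  shift cm [41.82  7.3  -9.3 ]
```

Emit:
{"name": "play_rows", "arguments": {"plan": "4 0 0 -0.5 0 0 0;4 0 0 -1.5 0 0 0;4 0 0 -2.5 0 0 0;4 0 0 -2.5 0 0 0;4 0 0 -2 0 0 0;4 0 0 0 0 0 9.5;4 0 0 0 0 0 9.5;4 0 0 0 0 0 9.5;4 0 0 0 0 0 9.5;4 3.49 0.61 0 0 0 0;4 3.49 0.61 0 0 0 0;4 3.49 0.61 0 0 0 0;4 3.49 0.61 0 0 0 0;4 3.49 0.61 0 0 0 0;4 3.49 0.61 0 0 0 0;4 3.49 0.61 0 0 0 0;4 3.49 0.61 0 0 0 0;4 3.49 0.61 0 0 0 0;4 3.49 0.61 0 0 0 0"}}

```text
t: 20.27
ee_pos: [475.6, 154.3, 115.4]
orientation: [2.122, 2.316, 0.001]
ft_force: [0.7, 0.5, -2.7]
width: 51.7
```

Emit:
{"name": "play_rows", "arguments": {"plan": "4 3.49 0.61 0 0 0 0;4 3.47 0.66 0 0 0 0;4 0 0 0 0 0 0;4 0 0 2 0 0 0;4 0 0 2 0 0 0;4 0 0 0 0 0 0;4 0 0 0 0 0 0;4 0 0 0 0 0 0"}}

```text
t: 21.28
ee_pos: [482.8, 223.6, 75.5]
orientation: [2.122, 2.315, 0.002]
ft_force: [0.5, -0.1, -1.7]
width: 51.6
```

```bash
python3 go.py 482.3 223.5 67.7 5;  python3 - <<'E'
from h import *
from workcell import *
d=get_image("wrist");np.savez("w6.npz",**d);P=wcloud(d);z=P[...,2]
cv2.imwrite("pics/w6.png",d["pixels"][:,:,::-1])
px=d["pixels"].astype(int);near=~(px[...,0]-px[...,2]>14);near[330:]=0
m=near&(z>100)&(z<145)&(np.hypot(P[...,0]-482,P[...,1]-223)<35);m[:,:230]=0;m[:,410:]=0
Q=P[m];print(m.sum(),np.percentile(Q[:,2],[5,50,95]).round(1));Q=Q[abs(Q[:,2]-np.median(Q[:,2]))<4];print(rect(Q))
E
```

```text
t 21.3 p [482.8 223.6 109.5] yaw 5.0 tilt 0.1 w 51.6 f [ 0.5 -0.1 -1.7] q6 0.32
  level-out turn [ 0.1 -0.  -0. ]
  turn z -0.0  shift cm [-0.   -0.05  4.18]
9938 [107.8 129.7 131.7]
(array([482.2, 227.5]), array([55.9, 27.4]), 4.3)
```

View pics/w6.png

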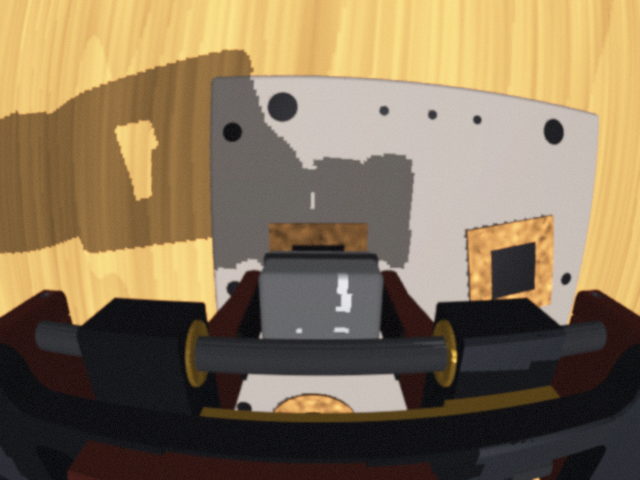

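The oblong can, near (320,300), is in line with its gasket at (318,237). I lower it.

Emit:
{"name": "play_rows", "arguments": {"plan": "4 0 -0.05 1.5 0 0 0;4 0 0 1.2 0 0 0;4 0 0 0.6 0 0 0;4 0 0 0.4 0 0 0;4 0 0 0.2 0 0 0;4 0 0 0.1 0 0 0;4 0 0 0.1 0 0 0;4 0 0 0 0 0 0;4 0 0 0 0 0 0"}}

```text
t: 22.45
ee_pos: [481.9, 223.7, 33.7]
orientation: [2.122, 2.316, 0.001]
ft_force: [-0.1, 0.3, -0.4]
width: 51.4
```

Emit:
{"name": "play_rows", "arguments": {"plan": "4 0 0 0.1 0 0 0;4 0 0 0 0 0 0;4 0 0 0 0 0 0"}}

```text
t: 22.82
ee_pos: [481.9, 223.6, 33.7]
orientation: [2.122, 2.316, 0.001]
ft_force: [-2.8, -1.6, 11.9]
width: 51.9
```

Emit:
{"name": "play_rows", "arguments": {"plan": "5.4 0 0 0 0 0 0;5.8 0 0 0 0 0 0;7 0 0 0 0 0 0;8.78 0 0 0 0 0 0;8.78 0 0 0 0 0 0;8.78 0 0 -1 0 0 0;8.78 0 0 -2 0 0 0;8.78 0 0 -3 0 0 0;8.78 0 0 -3 0 0 0;8.78 0 0 -2 0 0 0;8.78 0 0 0 0 0 0;8.78 0 0 0 0 0 0;8.78 0 0 0 0 0 0"}}

```text
t: 24.45
ee_pos: [481.0, 223.3, 141.5]
orientation: [-2.122, -2.316, 0.003]
ft_force: [0.6, 0.0, -0.4]
width: 88.1
```

```bash
python3 go.py 443 -200.5 145 14.3; python3 - <<'E'
from h import *
from workcell import *
d=get_image("wrist");np.savez("w7.npz",**d);P=wcloud(d);z=P[...,2]
m=(z>84)&(z<95)&(np.hypot(P[...,0]-482,P[...,1]-223)<40);print("oblong",m.sum(),rect(P[m]),P[m].mean(0).round(1))
m=(z>88)&(z<98)&(np.hypot(P[...,0]-619,P[...,1]-82)<30);print("cap top wrist",m.sum())
d=get_image("top");np.savez("top2.npz",**d);P=cloud(d);z=P[...,2]
for nm,c,zz in(("cap",(619,82),93),("sq",(445,-200),44),("rd",(625,-206),44),("obl",(482,223),89)):
  m=(z>zz-5)&(z<zz+5)&(np.hypot(P[...,0]-c[0],P[...,1]-c[1])<48);
  if m.sum()>5:print(nm,m.sum(),rect(P[m]),P[m].mean(0).round(1))
E
```

```text
t 24.4 p [481.  223.3 175.5] yaw 5.0 tilt 0.1 w 88.1 f [ 0.6  0.  -0.4] q6 0.32
  level-out turn [-0.1  0.  -9.3]
  turn z -9.3  shift cm [-40.12 -14.15   3.05]
oblong 3473 (array([481.7, 223.7]), array([52.2, 34.5]), 4.6) [481.7 224.8  88. ]
cap top wrist 60
cap 108 (array([620.1,  82.4]), array([24.7, 23.1]), 45.3) [619.6  82.1  93.4]
sq 707 (array([ 444.5, -201.8]), array([60.5, 59.8]), -75.5) [ 444.3 -201.6   44.3]
rd 555 (array([ 628.7, -206.6]), array([60.8, 58.8]), -2.7) [ 628.2 -207.1   44.4]
obl 384 (array([483.6, 222.5]), array([51.9, 34.5]), 2.0) [483.5 222.1  89.3]
```

The oblong can is seated, about 1 mm off with its yaw matching the gasket. The square can is next.

Emit:
{"name": "play_rows", "arguments": {"plan": "8.78 0 0 0 0 0 -9.3;8.78 -3.35 -1.18 0 0 0 0;8.78 -3.35 -1.18 0 0 0 0;8.78 -3.35 -1.18 0 0 0 0;8.78 -3.35 -1.18 0 0 0 0;8.78 -3.35 -1.18 0 0 0 0;8.78 -3.35 -1.18 0 0 0 0;8.78 -3.35 -1.18 0 0 0 0;8.78 -3.35 -1.18 0 0 0 0;8.78 -3.35 -1.18 0 0 0 0;8.78 -3.35 -1.18 0 0 0 0;8.78 -3.35 -1.18 0 0 0 0;8.78 -3.35 -1.18 0 0 0 0;8.78 0 0 3 0 0 0;8.78 0 0 3 0 0 0;8.78 0 0 2.5 0 0 0;8.78 0 0 0 0 0 0;8.78 0 0 0 0 0 0;8.78 0 0 0 0 0 0"}}

```text
t: 26.92
ee_pos: [444.6, -201.3, 58.5]
orientation: [1.926, 2.479, 0.001]
ft_force: [-0.3, -0.9, -0.1]
width: 87.9
```

```bash
python3 go.py 443.2 -201.2 14 14.3; python3 - <<'E'
from h import *
from workcell import *
d=get_image("wrist");np.savez("w8.npz",**d);P=wcloud(d);z=P[...,2]
m=(z>37)&(z<49)&(np.hypot(P[...,0]-443,P[...,1]+200)<48);px=d["pixels"].astype(int);m&=~(px[...,0]-px[...,2]>14);m[340:]=0
print("sq",m.sum(),rect(P[m]))
E
```

```text
t 26.9 p [ 444.6 -201.3   92.5] yaw 14.3 tilt 0.1 w 87.9 f [-0.3 -0.9 -0.1] q6 -0.70
  level-out turn [0.1 0.1 0. ]
  turn z 0.0  shift cm [ 0.04 -0.13  7.85]
sq 8926 (array([ 442. , -200.3]), array([58.7, 58.5]), 14.7)
```

Emit:
{"name": "play_rows", "arguments": {"plan": "8.78 0.08 -0.14 1.5 0 0 0;8.78 0 0 1.5 0 0 0;8.78 0 0 1.5 0 0 0;8.78 0 0 1.5 0 0 0;8.78 0 0 1 0 0 0;8.78 0 0 0.8 0 0 0;8.78 0 0 0 0 0 0;7 0 0 0 0 0 0;6.4 0 0 0 0 0 0;6 0 0 0 0 0 0;5 0 0 0 0 0 0;5 0 0 0 0 0 0;5 0 0 0 0 0 0"}}

```text
t: 28.6
ee_pos: [442.3, -200.6, -20.2]
orientation: [1.927, 2.481, -0.0]
ft_force: [-1.8, 0.3, 5.7]
width: 59.8
```

```bash
python3 go.py 443.2 -201.2 14 14.3 617 224.3 150 15
```

```text
t 28.6 p [ 442.3 -200.6   13.8] yaw 14.3 tilt 0.0 w 59.8 f [-1.8  0.3  5.7] q6 -0.70
  level-out turn [0. 0. 0.]
  turn z 0.0  shift cm [-0.08  0.07 -0.02]
  turn z -0.7  shift cm [ 36.6  27.8 -13.6]
```

Emit:
{"name": "play_rows", "arguments": {"plan": "5 0 0 -0.5 0 0 0;5 0 0 -1.5 0 0 0;5 0 0 -2.5 0 0 0;5 0 0 -2.5 0 0 0;5 0 0 -2.5 0 0 0;5 0 0 -2.5 0 0 0;5 0 0 -1 0 0 -0.7;5 3.04 2.32 0 0 0 0;5 3.04 2.32 0 0 0 0;5 3.04 2.32 0 0 0 0;5 3.04 2.32 0 0 0 0;5 3.04 2.32 0 0 0 0;5 3.04 2.32 0 0 0 0;5 3.04 2.32 0 0 0 0;5 3.04 2.32 0 0 0 0;5 3.04 2.32 0 0 0 0;5 3.04 2.32 0 0 0 0;5 3.04 2.32 0 0 0 0;5 3.07 2.35 0 0 0 0;5 0 0 0 0 0 0"}}

```text
t: 31.1
ee_pos: [617.2, 226.6, 108.8]
orientation: [-1.909, -2.495, -0.0]
ft_force: [-0.7, 0.2, -4.8]
width: 59.5
```

Emit:
{"name": "play_rows", "arguments": {"plan": "5 0 0 2 0 0 0;5 0 0 2 0 0 0;5 0 0 0 0 0 0;5 0 0 0 0 0 0;5 0 0 0 0 0 0"}}

```text
t: 31.72
ee_pos: [617.5, 224.2, 70.1]
orientation: [1.913, 2.492, 0.002]
ft_force: [0.1, -0.3, -3.5]
width: 59.8
```

```bash
python3 go.py 617 224.3 67 15
```

```text
t 31.7 p [617.5 224.2 104.1] yaw 15.0 tilt 0.1 w 59.8 f [ 0.1 -0.3 -3.5] q6 0.07
  level-out turn [ 0.1 -0.  -0. ]
  turn z -0.0  shift cm [ 0.02 -0.05  3.71]
```

Emit:
{"name": "play_rows", "arguments": {"plan": "5 0 0 1.3 0 0 0;5 0 0 1.1 0 0 0;5 0 0 0.6 0 0 0;5 0 0 0.3 0 0 0;5 0 0 0.2 0 0 0;5 0 0 0.1 0 0 0;5 0 0 0.1 0 0 0;5 0 0 0 0 0 0;5 0 0 0 0 0 0"}}

```text
t: 32.85
ee_pos: [617.2, 224.3, 32.9]
orientation: [1.912, 2.492, 0.001]
ft_force: [0.2, 0.2, -1.2]
width: 59.6
```

Emit:
{"name": "play_rows", "arguments": {"plan": "5 0 0 0.1 0 0 0;5 0 0 0 0 0 0;5 0 0 0 0 0 0"}}

```text
t: 33.22
ee_pos: [617.2, 224.4, 32.8]
orientation: [1.912, 2.492, 0.001]
ft_force: [-3.3, -0.7, 7.5]
width: 59.9
```

Emit:
{"name": "play_rows", "arguments": {"plan": "6.2 0 0 0 0 0 0;6.6 0 0 0 0 0 0;7.5 0 0 0 0 0 0;8.78 0 0 0 0 0 0;8.78 0 0 0 0 0 0;8.78 0 0 -1 0 0 0;8.78 0 0 -2 0 0 0;8.78 0 0 -3 0 0 0;8.78 0 0 -3 0 0 0;8.78 0 0 -2 0 0 0;8.78 0 0 0 0 0 0;8.78 0 0 0 0 0 0;8.78 0 0 0 0 0 0"}}

```text
t: 34.85
ee_pos: [616.1, 224.0, 140.1]
orientation: [-1.912, -2.491, 0.003]
ft_force: [0.5, 0.3, 0.3]
width: 88.1
```

```bash
python3 go.py 627 -206 175 15; python3 - <<'E'
from h import *
from workcell import *
d=get_image("wrist");np.savez("w9.npz",**d);P=wcloud(d);z=P[...,2]
m=(z>91)&(z<102)&(np.hypot(P[...,0]-617,P[...,1]-224)<48);print("sq",m.sum(),rect(P[m]),P[m].mean(0).round(1))
E
```

```text
t 34.9 p [616.1 224.  174.1] yaw 15.0 tilt 0.1 w 88.1 f [0.5 0.3 0.3] q6 0.07
  level-out turn [-0.1  0.   0. ]
  turn z 0.0  shift cm [-41.82 -10.07  -0.09]
sq 7393 (array([617.2, 224.4]), array([60.2, 59.5]), 15.0) [616.6 225.7  96. ]
```

Emit:
{"name": "play_rows", "arguments": {"plan": "8.78 -3.48 -0.84 0 0 0 0;8.78 -3.48 -0.84 0 0 0 0;8.78 -3.48 -0.84 0 0 0 0;8.78 -3.48 -0.84 0 0 0 0;8.78 -3.48 -0.84 0 0 0 0;8.78 -3.48 -0.84 0 0 0 0;8.78 -3.48 -0.84 0 0 0 0;8.78 -3.48 -0.84 0 0 0 0;8.78 -3.48 -0.84 0 0 0 0;8.78 -3.48 -0.84 0 0 0 0;8.78 -3.48 -0.84 0 0 0 0;8.78 -3.48 -0.84 0 0 0 0;8.78 0 0 3 0 0 0;8.78 0 0 3 0 0 0;8.78 0 0 2 0 0 0;8.78 0 0 0 0 0 0;8.78 0 0 0 0 0 0;8.78 0 0 0 0 0 0"}}

```text
t: 37.15
ee_pos: [628.6, -205.4, 62.8]
orientation: [1.911, 2.491, 0.001]
ft_force: [0.5, -0.1, 0.3]
width: 87.9
```

```bash
python3 - <<'E'
from h import *
from workcell import *
d=get_image("wrist");np.savez("w10.npz",**d);P=wcloud(d);z=P[...,2]
m=(z>37)&(z<49)&(np.hypot(P[...,0]-627,P[...,1]+206)<48);px=d["pixels"].astype(int);m&=~(px[...,0]-px[...,2]>14);m[340:]=0
Q=P[m][:,:2].astype(np.float32);print("rd",m.sum(),rect(Q),cv2.minEnclosingCircle(Q))
E
python3 go.py 627 -206 14 15
```

```text
rd 7243 (array([ 626.3, -207. ]), array([59.9, 58.5]), -73.2) ((626.49658203125, -206.74826049804688), 30.483469009399414)
t 37.2 p [ 628.5 -205.4   96.7] yaw 15.0 tilt 0.1 w 87.6 f [ 0.  -0.1  0.2] q6 -0.60
  level-out turn [0.1 0.1 0. ]
  turn z 0.0  shift cm [-0.02 -0.16  8.27]
```

Emit:
{"name": "play_rows", "arguments": {"plan": "8.78 -0.08 -0.17 1.5 0 0 0;8.78 0 0 1.5 0 0 0;8.78 0 0 1.5 0 0 0;8.78 0 0 1.5 0 0 0;8.78 0 0 1.2 0 0 0;8.78 0 0 1 0 0 0;8.78 0 0 0 0 0 0;7.4 0 0 0 0 0 0;6.7 0 0 0 0 0 0;6.2 0 0 0 0 0 0;5 0 0 0 0 0 0;5 0 0 0 0 0 0;5 0 0 0 0 0 0"}}

```text
t: 38.83
ee_pos: [626.5, -206.5, -20.1]
orientation: [1.912, 2.492, 0.0]
ft_force: [-0.7, 0.6, 5.2]
width: 61.6
```

```bash
python3 go.py 627 -206 14 15 490.5 82.5 150 15;python3 - <<'E'
from h import *
from workcell import *
d=get_image("wrist");P=wcloud(d);z=P[...,2]
m=(z>37)&(z<49)&(np.hypot(P[...,0]-627,P[...,1]+206)<48);px=d["pixels"].astype(int);m&=~(px[...,0]-px[...,2]>14);m[340:]=0
Q=P[m][:,:2].astype(np.float32);print("rd",m.sum(),rect(Q),cv2.minEnclosingCircle(Q))
E
```

```text
t 38.8 p [ 626.5 -206.5   13.9] yaw 15.0 tilt 0.0 w 61.6 f [-0.7  0.6  5.2] q6 -0.60
  level-out turn [ 0.  0. -0.]
  turn z -0.0  shift cm [ 0.04  0.06 -0.01]
  turn z 0.0  shift cm [ 31.4   -5.72 -13.6 ]
rd 12193 (array([ 623.7, -196.5]), array([65.2, 39.1]), 15.2) ((625.7647094726562, -204.20941162109375), 33.24565505981445)
```

Emit:
{"name": "play_rows", "arguments": {"plan": "5 0 0 -0.5 0 0 0;5 0 0 -1.5 0 0 0;5 0 0 -2.5 0 0 0;5 0 0 -2.5 0 0 0;5 0 0 -2.5 0 0 0;5 0 0 -2.5 0 0 0;5 0 0 -1 0 0 0;5 3.14 -0.57 0 0 0 0;5 3.14 -0.57 0 0 0 0;5 3.14 -0.57 0 0 0 0;5 3.14 -0.57 0 0 0 0;5 3.14 -0.57 0 0 0 0;5 3.14 -0.57 0 0 0 0;5 3.14 -0.57 0 0 0 0;5 3.14 -0.57 0 0 0 0;5 3.14 -0.57 0 0 0 0;5 3.14 -0.57 0 0 0 0;5 0 0 0 0 0 0"}}

```text
t: 41.12
ee_pos: [488.4, 83.4, 109.2]
orientation: [-1.909, -2.494, 0.001]
ft_force: [1.1, -1.3, -3.7]
width: 61.9
```

Emit:
{"name": "play_rows", "arguments": {"plan": "5 0 0 2 0 0 0;5 0 0 2 0 0 0;5 0 0 0 0 0 0;5 0 0 0 0 0 0;5 0 0 0 0 0 0"}}

```text
t: 41.75
ee_pos: [490.6, 82.0, 70.2]
orientation: [1.912, 2.491, 0.002]
ft_force: [-0.2, 0.8, -3.4]
width: 61.6
```

```bash
python3 go.py 490.5 82.5 67 15
```

```text
t 41.8 p [490.6  82.  104.2] yaw 15.0 tilt 0.1 w 61.6 f [-0.2  0.8 -3.4] q6 -0.12
  level-out turn [ 0.1  0.  -0. ]
  turn z -0.0  shift cm [0.05 0.   3.72]
```

Emit:
{"name": "play_rows", "arguments": {"plan": "5 0.05 0 1.3 0 0 0;5 0 0 1.1 0 0 0;5 0 0 0.6 0 0 0;5 0 0 0.3 0 0 0;5 0 0 0.2 0 0 0;5 0 0 0.1 0 0 0;5 0 0 0.1 0 0 0;5 0 0 0 0 0 0;5 0 0 0 0 0 0"}}

```text
t: 42.88
ee_pos: [490.0, 82.7, 32.9]
orientation: [1.912, 2.492, 0.001]
ft_force: [-2.2, -0.1, 4.3]
width: 61.5
```

Emit:
{"name": "play_rows", "arguments": {"plan": "5 0 0 0.1 0 0 0;5 0 0 0 0 0 0;5 0 0 0 0 0 0"}}

```text
t: 43.25
ee_pos: [490.0, 82.6, 32.8]
orientation: [1.912, 2.492, 0.001]
ft_force: [-5.2, -0.6, 17.1]
width: 61.9
```

Contact. I release, rise, and move the arm back out of the camera views.

Emit:
{"name": "play_rows", "arguments": {"plan": "6.4 0 0 0 0 0 0;6.8 0 0 0 0 0 0;7.6 0 0 0 0 0 0;8.78 0 0 0 0 0 0;8.78 0 0 0 0 0 0;8.78 0 0 -1 0 0 0;8.78 0 0 -2 0 0 0;8.78 0 0 -3 0 0 0;8.78 0 0 -3 0 0 0;8.78 0 0 -3 0 0 0;8.78 0 0 -3 0 0 0;8.78 0 0 0 0 0 0"}}

```text
t: 44.75
ee_pos: [491.5, 82.8, 184.2]
orientation: [1.91, 2.489, 0.006]
ft_force: [0.2, 0.1, -0.9]
width: 87.9
```

Emit:
{"name": "play_rows", "arguments": {"plan": "8.78 -4 0 0 0 0 0;8.78 -4 0 0 0 0 0;8.78 -4 0 0 0 0 0;8.78 -4 0 0 0 0 0;8.78 -4 0 0 0 0 0;8.78 -4 0 0 0 0 0;8.78 -4 0 0 0 0 0;8.78 -3 0 0 0 0 0;8.78 0 0 0 0 0 0;8.78 0 0 0 0 0 0;8.78 0 0 0 0 0 0"}}

```text
t: 46.12
ee_pos: [569.5, -215.7, 181.2]
orientation: [-1.911, -2.493, 0.0]
ft_force: [0.2, 0.0, 0.3]
width: 87.6
```

```bash
python3 - <<'E'
from h import *
from workcell import *
o=get_obs();print(o["t"],o["ee_pos"])
for n in("top","scene"):
  d=get_image(n);P=cloud(d);z=P[...,2]
  if n=="scene": cv2.imwrite("pics/s_end.png",d["pixels"][:,:,::-1])
  for nm,c,zz in(("cap",(619,82),93),("sq",(617,224),97),("rd",(490.5,82.5),97),("obl",(482,223),89),("tape",(616,-347),22),("cup",(448,-387),44)):
    m=(z>zz-4)&(z<zz+4)&(np.hypot(P[...,0]-c[0],P[...,1]-c[1])<48)
    if m.sum()>5:print(n,nm,m.sum(),*rect(P[m]),P[m].mean(0).round(1))
E
```

```text
46.125 [ 569.5269257  -215.6638623   181.17328438]
top cap 106 [620.1  82.3] [24.3 23.1] 45.4 [619.8  82.1  93.4]
top sq 702 [618.8 223.1] [60.9 60.2] 15.5 [618.7 222.4  97.2]
top rd 621 [492.1  80.1] [60.2 59.4] -0.6 [491.8  80.5  97.4]
top obl 364 [483.9 222.7] [51.9 34.9] 4.1 [483.3 222.4  89.1]
top tape 99 [ 594.4 -351.6] [50.5 22.4] -71.8 [ 591.7 -348.7   22.5]
top cup 61 [ 441.  -405.4] [52.3 18.3] -25.3 [ 441.1 -407.5   44.2]
scene cap 175 [620.8  83.6] [25.1 25. ] -52.8 [621.8  83.9  93.1]
scene sq 1150 [619.2 224.3] [61.6 60.2] 14.9 [622.2 224.   97.2]
scene rd 664 [492.7  82.6] [62.5 60.8] 28.7 [495.   82.7  97.1]
scene obl 420 [484.7 224.1] [56.4 33.7] 4.1 [486.9 223.7  89.2]
scene tape 494 [ 616.5 -346.1] [71.3 68.7] 52.0 [ 618.2 -345.5   21.4]
scene cup 203 [ 448.  -384.8] [61.  58.7] 23.8 [ 447.4 -385.1   43.6]
```

View pics/s_end.png

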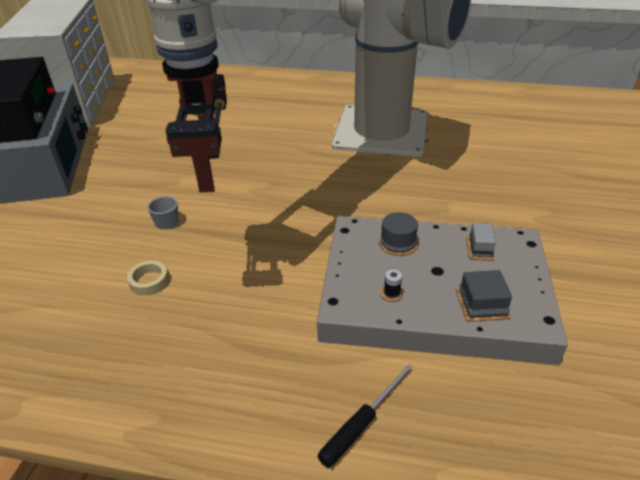

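All four parts stand upright on their gaskets: round (400,232), oblong (483,240), capacitor (393,284) and square (486,292). Their centres measure within about 3 mm. The cup and tape have not moved, and the arm is clear.

```bash
python3 -c "from workcell import *; print(close_job())"
```

```text
the job is handed in; nothing more can be done
None
```

I took the stack apart and set all four parts upright, each on its own gasket. I handed the job in at about 46 s of the 115 s allowed; `close_job()` gives no verdict, so the result below is from my own last camera checks.

- **Position:** the top and scene cameras put every centre within about 3 mm of its gasket (limit 10 mm).
- **Height:** the tops were at 89, 93, 97 and 97 mm, as expected for seated parts.
- **Turn:** the square and oblong cans were within about 1° of their gaskets.
- **Handling:** each part was lowered until contact, at 7 to 17 N.
- **Screw cup and tape roll:** the scene camera shows both in place. The top camera saw only part of them, because the arm was in the way.

**Disagreements and misses:**
- **First grasp missed:** the fingers closed above the capacitor without moving it. The reported TCP lies about 34 mm below the true fingertips, which the wrist and scene range images both showed. I corrected for this and every later grasp held.
- **Cameras differ slightly:** the views disagreed by 2 to 3 mm, which is close to their stated calibration accuracy of about 2 mm.

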